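# Seat the cutter shaft in the bench trimmer

## Robot

A 6-joint arm with a two-finger parallel gripper is mounted at the origin on the work surface. World frame = base frame: x ahead of the robot, y to its left, z up, the work surface at z = 0. Lengths are in m, angles in rad, forces in N, time in s.
With the tool pointing down it reaches from about 0.325 to 1 m from the base axis. Payload 5.1 kg.
Tool frame: the origin (TCP) lies on the centre line of the jaws, within the pads' length; the fingertips stand 11 mm ahead of it and the grasp point (between the pads) lies 8 mm behind it (env.tip_extent is the distance from the TCP to the fingertips, in m); z points along the fingers, y is the line along which they close (so a half turn about z gives the same grasp; the last joint's range is limited). The gripper opens to 85 mm and grips with 20 to 120 N. Pads are 22 mm wide; open, the fingers measure 114 mm over their backs; the gripper's body (76 mm by 85 mm) begins 54 mm behind the grasp point. The pads swing forward as they close: fully open they stand 13 mm farther back than shut.
Start: joints at [1.037, 0.124, 1.65, -0, 1.367, -0.083], TCP at [0.283, 0.585, 0.242] pointing down, gripper open.
Joint ranges: [-2.61, 2.61], [-1.02, 2.33], [0.03, 2.71], [-1.35, 4.49], [0.32, 2.68], [-2.91, 2.91]. Speed limits (rad/s): [2.57, 2.57, 3.14, 3.14, 3.14, 3.14].

## Interface

Orientations are given as [roll, pitch, yaw] about the fixed x, y, z axes, in that order (R = Rz(yaw) Ry(pitch) Rx(roll)).
In Python, from plant import env, viewer gives the robot as it stands.
- The arm moves only by the tool play_rows, never from a script. Its arguments are lists of equal length, an entry for each row: "slide": the shift along the tool's x, y, z in m, a list of three; "turn": the turn about the tool's z in rad; "gripper": the opening, from 0 (shut) to 1 (fully open). In form: {"slide": [[x, y, z], ...], "turn": [turn, ...], "gripper": [gripper, ...]}. A call has 1 to 12 rows; each row is the pose to reach, as a shift and turn from the pose commanded when the call began, along the tool's axes at that moment; what a row does not reach only later rows make up. A row lasts 1/8 s, in which the tool goes at most 62.5 mm and 10.7 degrees, less where a joint would pass 70% of its speed; a pose out of reach is approached as far as the arm can. A call with a gripper value outside its range is refused whole. The fingers move at their own pace and stop on an object; "force" is the grip in N (left out, the last holds). Time passes only in rows, so rows that repeat a pose let the fingers close. It gives the time, the measured TCP pose, the force, the opening and the grip force at its end, in the units of the state.
- env.get_state(): the state, without advancing time (a new reading comes with each control period).
- viewer.grab_frame(name): name is "scene" or "top" or "wrist"; returns the picture (420x560x3 uint8, red, green, blue); there is no depth.
- viewer.calibration(name): a dict with "mtx" (3x3 intrinsics, pixels), "position" and "attitude" of the camera in the world. Camera axes: x right, y down, z forward; pixel columns grow to the right and rows downward; lengths in m; the calibration is good to about 2 mm. A picture is of the moment at which its call begins: read the wrist's pose just before it. calibration takes no time and is no camera call; for the wrist camera it gives the pose at the moment of the call.
- env.sign_off(): hands the job in; it is judged then, once.
The state is a dict: "time": time; "qpos": joint angles; "joint_velocities": joint speeds; "joint_torque": joint torques, N m; "tcp_pos": TCP position; "ee_rot": TCP orientation; "ft_force": force on the tool from outside, world axes, zero at the start; "moment": the same for the moment, N m; "opening": opening from 0.0 (shut) to 1.0 (fully open); "grip_force": force on a finger pad.
Only numpy, scipy, OpenCV 4.12 (cv2) and the standard library are available. Lean on these libraries where they do the work, as an engineer would, in place of code of your own. Each camera call takes 0.05 s, during which the arm holds its last target. There are 200 camera calls.

## Task

Take the cutter shaft with the black block and black ball handle and lay it home in the green trimmer: its block fully down and inside the long cradle, its bare rod in the narrow rest, the ball handle hanging out past the rest, away from the black head. The trimmer leaves room for fingers only at the bare rod between block and ball; set it down rather than dropping it, let go, and leave the other shaft (bright block, red ball) where it lies.

Things in the scene. Friction and masses are not known exactly. Their poses are not given: they have to be found in the camera images.
- shaft_mid (a point): Black cutter shaft, 0.3 to 0.56 kg: bare steel rod 16 mm thick; black block 60 long, 36 x 36 mm, centred 80 mm towards +x; black ball 36 mm across centred 92 mm towards -x; brass cutter out to +130 mm. Point: on the rod's axis, middle of the bare part (-74 to +50 mm) and within 15 mm of the balance point, 18 mm above the bench as it lies. x: along the rod to the block; z up.
- cradle (a point): Green trimmer with grey cradle, fixed, base 300 x 100 x 20 mm. Point: centre of the block when home, 63 mm above the bench; x: from rest to black head, z up. Open-ended trough 84 mm long centred here, floor 18 mm below, 44 mm wide, walls flaring from 6 mm below to 72 mm wide at 14 mm above. The shaft's middle point is home 80 mm towards -x. Head: from 70 mm towards +x, 100 mm above the bench.
- rest (a point): Narrow flared grey rest of the same trimmer for the bare rod, 14 mm long. Point: on the rod's axis when home, 63 mm above the bench, 125 mm towards -x from the cradle point; same axes. Bottom 8 mm below the point and 26 mm wide, tops 14 mm above it and 54 mm wide. Between it and the cradle is a gap 76 mm long for the fingers, open down to the base.
- spare_mid (a point): The other shaft, same shape and size, bright aluminium block and red ball: to be left alone. Point and axes as for the black shaft.
There are look-alikes about, which are no part of the job. What is shaped like the part that bears shaft_mid but blue or pink is not meant.

How it is judged:
By the outcome, as a careful person would: the job done as asked, in the order asked, and still so for the second after the job is handed in, with the robot touching nothing.
It also fails if it takes over 35 s, if anything falls off the work surface, if the arm or the gripper's body presses on something with over 40 N, if the wrist force passes 120 N, or if a joint passes its speed limit or range.

## Working session

There is one attempt and no reset: what is moved stays moved. The work goes in short steps, Python scripts to look and compute and a tool call to move; the robot and the scene stay as the last step left them, time stands still between calls to the robot, and variables do not carry over. Pictures are saved under pics/ and viewed, at most 10 in all, crops included, and the job is handed in when it is done.

Besides the shell and the picture viewer there is one more tool, called as a command line: name --pt "numbers of a row" for each row, then --argument value for the rest. play_rows: Moves the arm, as the interface text tells. Its arguments: {"type":"object","properties":{"slide":{"type":"array","items":{"type":"array","items":{"type":"number"}}},"turn":{"type":"array","items":{"type":"number"}},"gripper":{"type":"array","items":{"type":"number"}},"force":{"type":"number"}},"required":["slide","turn","gripper"]}

```bash
mkdir -p pics; ls; cat > h.py <<'E'
import numpy as np, cv2
from scipy.spatial.transform import Rotation as R
from plant import env, viewer
E
python3 - <<'E'
from h import *
s=env.get_state(); print(s['time'],s['tcp_pos'],s['ee_rot'])
for n in('top','scene'):
    f=viewer.grab_frame(n); np.save(f'pics/{n}0.npy',f); cv2.imwrite(f'pics/{n}0.png',f[:,:,::-1])
    print(n,viewer.calibration(n))
E
```

```text
pics
0.0 [0.28291473 0.58454068 0.24103483] [-3.13948375e+00 -2.12881859e-04  2.69077106e+00]
top {'mtx': array([[537.10155857,   0.        , 276.68109923],
       [  0.        , 537.10155857, 204.32917801],
       [  0.        ,   0.        ,   1.        ]]), 'position': array([0.30685454, 0.10366576, 1.37616381]), 'attitude': array([-3.07632194, -0.01093526, -1.56264525])}
scene {'mtx': array([[481.24456851,   0.        , 274.89757217],
       [  0.        , 481.24456851, 206.40399819],
       [  0.        ,   0.        ,   1.        ]]), 'position': array([ 1.19769302, -0.10875365,  0.99527272]), 'attitude': array([-2.42777589, -0.01658207,  1.31739285])}
```

View pics/top0.png

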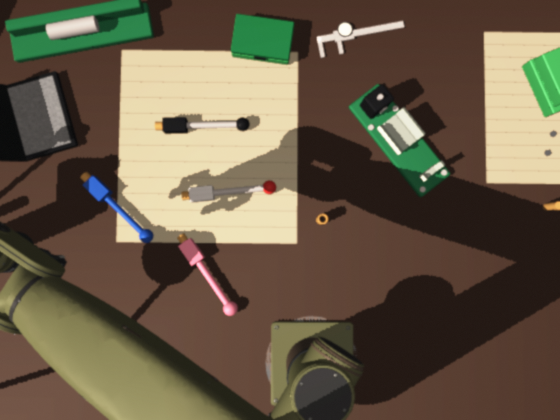

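View pics/scene0.png

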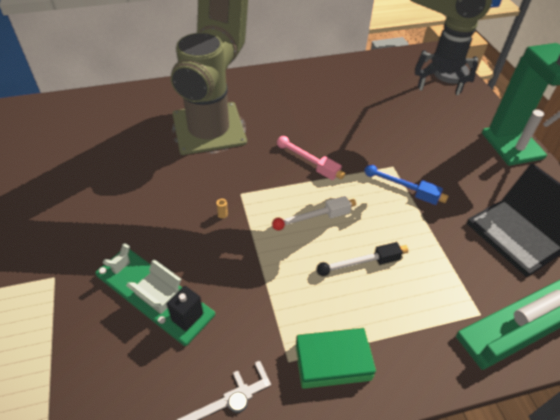

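The top view shows the black shaft with its block at about (175,125) and ball at (242,124). The trimmer has its head at about (377,100), cradle at (402,130) and rest at (433,172). The spare shaft is at y≈190, clear of the black one.

```bash
cat >> h.py <<'E'
def ray(n,p,cal=None):
    c=cal or viewer.calibration(n); M=R.from_euler('xyz',c['attitude']).as_matrix()
    d=M@np.linalg.inv(c['mtx'])@np.array([p[0],p[1],1.]); return c['position'],d/np.linalg.norm(d)
def onz(n,p,z,cal=None):
    o,d=ray(n,p,cal); return o+d*(z-o[2])/d[2]
def tri(pa,pb,a='top',b='scene'):
    o1,d1=ray(a,pa);o2,d2=ray(b,pb)
    s=np.linalg.lstsq(np.c_[d1,-d2],o2-o1,rcond=None)[0]
    x,y=o1+d1*s[0],o2+d2*s[1]; return (x+y)/2,np.linalg.norm(x-y)
E
python3 - <<'E'
from h import *
t=np.load('pics/top0.npy');s=np.load('pics/scene0.npy')
a=cv2.resize(t[75:205,340:460],None,fx=3.3,fy=3.3,interpolation=2)
b=cv2.resize(s[235:345,90:220],None,fx=3,fy=3,interpolation=2)
H=max(a.shape[0],b.shape[0]);o=np.zeros((H,a.shape[1]+b.shape[1],3),np.uint8);o[:a.shape[0],:a.shape[1]]=a;o[:b.shape[0],a.shape[1]:]=b
print(o.shape);cv2.imwrite('pics/crop1.png',o[:,:,::-1])
# shaft
g=t.max(2); m=np.zeros(g.shape,np.uint8); m[105:145,150:262]=(g[105:145,150:262]<60)
n,l,st,c=cv2.connectedComponentsWithStats(m)
for i in range(1,n):
    if st[i,4]>30: print(st[i],c[i],onz('top',c[i],.018))
hsv=cv2.cvtColor(t,cv2.COLOR_RGB2HSV)
m=((hsv[...,0]>60)&(hsv[...,0]<90)&(hsv[...,1]>120)).astype(np.uint8); m[:,:335]=0;m[:,470:]=0
cs=cv2.findContours(m,0,2)[0]; cc=max(cs,key=cv2.contourArea); r=cv2.minAreaRect(cc); print(r,[onz('top',p,.02).round(3) for p in cv2.boxPoints(r)])
E
```

```text
(429, 786, 3)
[163 118  25  15 336] [174.94642857 125.06547619] [0.59627963 0.35098272 0.018     ]
[237 118  12  12 115] [242.66956522 123.64347826] [0.6017745  0.17821197 0.018     ]
((398.86590576171875, 140.20730590820312), (116.66180419921875, 39.199615478515625), 51.34019470214844) [array([ 0.648, -0.089,  0.02 ]), array([ 0.712, -0.168,  0.02 ]), array([ 0.478, -0.353,  0.02 ]), array([ 0.415, -0.274,  0.02 ])]
```

View pics/crop1.png

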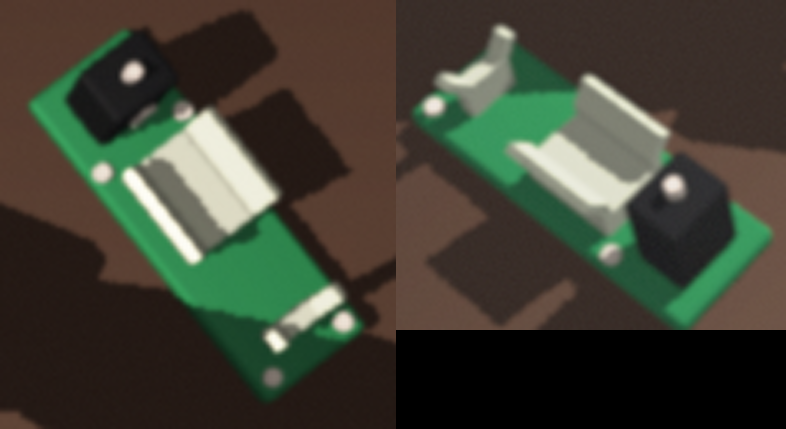

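The crop shows the cradle wall tops and the rest tips clearly, with the black head at the upper left. Shaft and base sizes check out: ball to block 173 mm (expected 172), base 298×102 mm. I'll triangulate the trimmer and work out the first move.

```bash
cat >> h.py <<'E'
def togo(p,yaw):
    s=env.get_state(); M=R.from_euler('xyz',s['ee_rot']).as_matrix()
    dy=(s['ee_rot'][2]-yaw+np.pi/2)%np.pi-np.pi/2
    print('slide',(M.T@(np.array(p)-s['tcp_pos'])).round(4),'turn',round(dy,4),'q',np.round(s['qpos'],2),'t',s['time'])
E
python3 - <<'E'
from h import *
T=lambda u,v:(340+(u-1)/3.3,75+(v-1)/3.3)
S=lambda u,v:(90+(u-396-1)/3,235+(v-1)/3)
for k,a,b in [('Lnear head',(193,263),(508,148)),('R rest end',(278,197),(587,76)),('R head end',(209,109),(668,134)),('restA',(338,289),(505,30)),('restB',(273,340),(442,77))]:
    p,e=tri(T(*a),S(*b)); print(k,p.round(4),e.round(4))
c4=[onz('top',T(*q),.077) for q in [(127,172),(193,263),(209,109),(280,197)]]; print(np.round(c4,3)); print('cradle',np.mean(c4,0))
r2=[onz('top',T(*q),.077) for q in [(340,290),(272,341)]]; print('rest',np.round(r2,4),np.mean(r2,0))
togo([.598,.271,.2],np.radians(91.8))
E
```

```text
Lnear head [ 0.528  -0.2526  0.0014] 0.0559
R rest end [ 0.5583 -0.2252  0.1383] 0.0525
R head end [ 0.6215 -0.1759  0.1393] 0.0542
restA [ 0.4938 -0.2767  0.1245] 0.0416
restB [ 0.4652 -0.3016  0.0272] 0.0436
[[ 0.585 -0.157  0.077]
 [ 0.517 -0.206  0.077]
 [ 0.633 -0.219  0.077]
 [ 0.567 -0.271  0.077]]
cradle [ 0.57529051 -0.21322297  0.077     ]
rest [[ 0.4978 -0.315   0.077 ]
 [ 0.4593 -0.2641  0.077 ]] [ 0.47855206 -0.28953549  0.077     ]
slide [-0.4202 -0.1449  0.0414] turn 1.0886 q [ 1.04  0.12  1.65  0.    1.37 -0.08] t 0.1
```

play_rows --pt "-0.06 -0.02 0.006" --pt "-0.12 -0.04 0.012" --pt "-0.18 -0.06 0.018" --pt "-0.235 -0.08 0.024" --pt "-0.29 -0.1 0.03" --pt "-0.345 -0.12 0.036" --pt "-0.4 -0.138 0.04" --pt "-0.42 -0.145 0.041" --pt "-0.42 -0.145 0.041" --pt "-0.42 -0.145 0.041" --turn '[0.13,0.27,0.41,0.55,0.69,0.83,0.97,1.088,1.088,1.088]' --gripper '[1,1,1,1,1,1,1,1,1,1]'

```text
time: 1.35
tcp_pos: [0.5974, 0.2721, 0.2009]
ee_rot: [-3.141, -0.0, 1.605]
ft_force: [-0.2, 0.8, -0.2]
opening: 1.001
grip_force: 0.0
```

```bash
python3 - <<'E'
from h import *
T=lambda u,v:(340+(u-1)/3.3,75+(v-1)/3.3)
S=lambda u,v:(90+(u-396-1)/3,235+(v-1)/3)
for k,a,b in [('L rest end',(193,263),(587,76)),('R rest end',(278,197),(508,148)),('L head end',(127,172),(668,134)),('restR',(338,289),(442,77)),('restL',(273,340),(505,30))]:
    p,e=tri(T(*a),S(*b)); print(k,p.round(4),e.round(4))
c=viewer.calibration('wrist'); print(c); f=viewer.grab_frame('wrist'); np.save('pics/w1.npy',f);cv2.imwrite('pics/w1.png',f[:,:,::-1])
togo([.598,.271,.015],np.radians(91.8))
E
```

```text
L rest end [ 0.5179 -0.207   0.0707] 0.0008
R rest end [ 0.5684 -0.2702  0.0705] 0.0025
L head end [ 0.5858 -0.1554  0.0729] 0.0052
restR [ 0.4983 -0.3127  0.0785] 0.0006
restL [ 0.4606 -0.2652  0.0734] 0.0012
{'mtx': array([[305.7848    ,   0.        , 277.74155691],
       [  0.        , 305.7848    , 210.40882364],
       [  0.        ,   0.        ,   1.        ]]), 'position': array([0.59566201, 0.35510348, 0.33340439]), 'attitude': array([ 2.81471499e+00, -3.59838628e-04,  3.34530933e-02])}
slide [-0.0014  0.0008  0.1861] turn 0.0028 q [0.35 0.17 1.67 0.   1.3  0.31] t 1.4
```

View pics/w1.png

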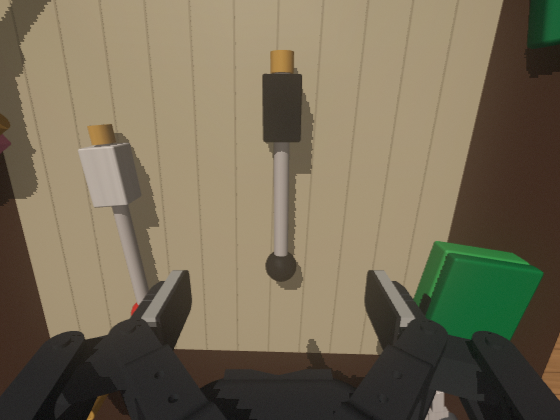

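The wrist view shows the shaft pointing up the image: block around (282,108), ball around (281,265), and its rod between the open fingers. I'll cross-check the position from these pixels.

```bash
python3 - <<'E'
from h import *
f=np.load('pics/w1.npy');g=f.max(2).copy()
m=np.zeros(g.shape,np.uint8);m[40:300,240:325]=g[40:300,240:325]<75
n,l,st,c=cv2.connectedComponentsWithStats(m)
b=[i for i in range(1,n) if st[i,4]>300]
for i in b: print(st[i],c[i],onz('wrist',c[i],.018).round(4),'block top edges',onz('wrist',(c[i][0],st[i,1]),.036).round(4),onz('wrist',(c[i][0],st[i,1]+st[i,3]),.036).round(4))
E
```

```text
[ 263   74   39   68 2573] [281.96385542 107.0703459 ] [0.5998 0.3553 0.018 ] block top edges [0.5985 0.3832 0.036 ] [0.6008 0.3237 0.036 ]
[266 252  30  30 635] [280.87244094 266.88346457] [0.6053 0.1793 0.018 ] block top edges [0.6041 0.2074 0.036 ] [0.6054 0.1704 0.036 ]
```

play_rows --pt "0 0.003 0.05" --pt "0 0.003 0.1" --pt "0 0.003 0.14" --pt "0 0.003 0.165" --pt "0 0.003 0.18" --pt "0 0.003 0.185" --pt "0 0.003 0.185" --pt "0 0.003 0.185" --turn '[0,0,0,0,0,0,0,0]' --gripper '[0.6,0.6,0.6,0.6,0.6,0.6,0.6,0.6]'

```text
time: 2.4
tcp_pos: [0.6021, 0.2721, 0.0179]
ee_rot: [3.139, -0.001, 1.603]
ft_force: [-1.1, 0.4, 0.9]
opening: 0.599
grip_force: 0.0
```

play_rows --pt "0 0 0" --pt "0 0 0" --pt "0 0 0" --pt "0 0 0" --pt "0 0 0" --pt "0 0 0" --pt "0 0 0" --pt "0 0 0" --turn '[0,0,0,0,0,0,0,0]' --gripper '[0.4,0.2,0,0,0,0,0,0]' --force 80

```text
time: 3.4
tcp_pos: [0.6015, 0.2717, 0.0171]
ee_rot: [3.141, -0.0, 1.603]
ft_force: [-1.3, -0.5, 6.3]
opening: 0.155
grip_force: 78.2
```

play_rows --pt "0 0 -0.01" --pt "0 0 -0.03" --pt "0 0 -0.06" --pt "0 0 -0.1" --pt "0 0 -0.14" --pt "0 0 -0.17" --pt "0 0 -0.18" --pt "0 0 -0.18" --turn '[0,0,0,0,0,0,0,0]' --gripper '[0,0,0,0,0,0,0,0]'

```text
time: 4.4
tcp_pos: [0.601, 0.2716, 0.1967]
ee_rot: [3.141, -0.0, 1.603]
ft_force: [-0.5, -0.0, -5.2]
opening: 0.157
grip_force: 78.3
```

```bash
python3 - <<'E'
from h import *
s=env.get_state();print(s['tcp_pos'],s['ee_rot'],s['moment'])
f=viewer.grab_frame('wrist'); np.save('pics/w2.npy',f);cv2.imwrite('pics/w2.png',f[:,:,::-1])
# home target for TCP: estimates: cradle/rest
c=np.array([.5755,-.2130]);r=np.array([.4790,-.2892]);u=np.array([np.cos(np.radians(38.4)),np.sin(np.radians(38.4))])
h=((c-80*.001*u)+(r+.045*u))/2; print('home',h)
togo([*h,.2],np.radians(38.4))
E
```

```text
[0.60104879 0.27164264 0.19668071] [ 3.14092012e+00 -2.82488740e-04  1.60272866e+00] [ 0.0235816  -0.03443174  0.02618419]
home [ 0.51353536 -0.26197009]
slide [-0.5303 -0.1039 -0.0044] turn 0.9326 q [0.34 0.18 1.67 0.   1.29 0.31] t 4.45
```

View pics/w2.png

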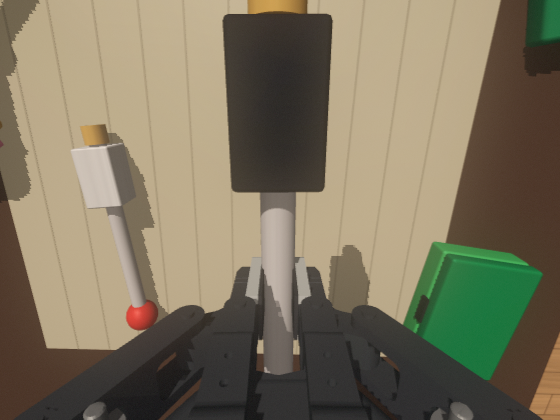

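The shaft is held in line with the tool, block at about (279,103), and the spare is untouched. Moving it over the trimmer.

play_rows --pt "-0.03 -0.006 0" --pt "-0.08 -0.016 0" --pt "-0.135 -0.026 0" --pt "-0.19 -0.037 0" --pt "-0.245 -0.048 0" --pt "-0.3 -0.059 0" --pt "-0.355 -0.07 0" --pt "-0.41 -0.08 0" --pt "-0.46 -0.09 0" --pt "-0.5 -0.098 0" --pt "-0.52 -0.102 0" --pt "-0.53 -0.104 0" --turn '[0.05,0.14,0.24,0.33,0.43,0.53,0.63,0.72,0.81,0.88,0.92,0.932]' --gripper '[0,0,0,0,0,0,0,0,0,0,0,0]'

```text
time: 5.95
tcp_pos: [0.5133, -0.2616, 0.1947]
ee_rot: [-3.139, 0.001, 0.67]
ft_force: [0.6, 0.1, -5.2]
opening: 0.154
grip_force: 78.5
```

play_rows --pt "0 0 0" --pt "0 0 0" --pt "0 0 0" --turn '[0,0,0]' --gripper '[0,0,0]'

```text
time: 6.32
tcp_pos: [0.5144, -0.2604, 0.1964]
ee_rot: [-3.142, -0.0, 0.672]
ft_force: [-0.2, -1.3, -5.1]
opening: 0.155
grip_force: 78.5
```

```bash
python3 - <<'E'
from h import *
s=env.get_state();print(s['tcp_pos'],s['ee_rot'],s['grip_force'])
f=viewer.grab_frame('wrist'); np.save('pics/w3.npy',f);cv2.imwrite('pics/w3.png',f[:,:,::-1])
M=R.from_euler('xyz',s['ee_rot']).as_matrix()
zt=s['tcp_pos'][2]+.001+.018
for p in [(279,190),(279,15)]: print('block top near/far in tool', (M.T@(onz('wrist',p,zt)-s['tcp_pos'])).round(4))
E
```

```text
[ 0.51439954 -0.26044426  0.19636132] [-3.14153276e+00 -2.10450503e-04  6.72335297e-01] 78.48412156105042
block top near/far in tool [ 0.0535  0.001  -0.019 ]
block top near/far in tool [ 0.1117  0.0009 -0.019 ]
```

View pics/w3.png

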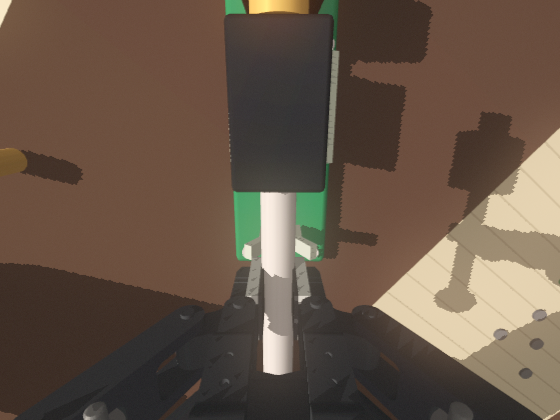

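The block sits over the cradle. The rest tips show at about (247,250) and (316,248), with the base edges either side of the rod. Measuring the offset in tool axes.

```bash
python3 - <<'E'
from h import *
s=env.get_state();M=R.from_euler('xyz',s['ee_rot']).as_matrix()
tl=lambda p,z:(M.T@(onz('wrist',p,z)-s['tcp_pos'])*1e3).round(1)
f=np.load('pics/w3.npy');hsv=cv2.cvtColor(f,cv2.COLOR_RGB2HSV)
g=(hsv[...,0]>55)&(hsv[...,0]<90)&(hsv[...,1]>110)
for r in (5,200,215,230):
    x=np.flatnonzero(g[r,200:370])+200; a,b=tl((x[0],r),.02),tl((x[-1]+1,r),.02); print(r,x[0],x[-1],a,b,(a+b)/2)
w=(hsv[...,1]<75)&(f.min(2)>100)
for sl in (slice(238,262),slice(298,325)):
    ys,xs=np.nonzero(w[232:262,sl]); xs=xs+sl.start; ys=ys+232
    print('rest',xs.min(),xs.max(),ys.min(),ys.max(),tl((xs.min(),ys[xs==xs.min()].mean()),.077),tl((xs.max(),ys[xs==xs.max()].mean()),.077))
x=np.flatnonzero(w[100,320:350])+320;print('wall',x,tl((x[-1]+1,100),.077))
c=np.array([.5755,-.2130,.063]);r=np.array([.4790,-.2892,.063])
for k,p in(('cradle',c),('rest',r)):print(k,(M.T@(p-s['tcp_pos'])*1e3).round(1))
E
```

```text
5 226 337 [167.7 -44.4 176.4] [167.7  52.9 176.4] [167.7    4.25 176.4 ]
200 234 325 [ -9.1 -45.6 176.4] [ -9.2  51.4 176.4] [ -9.15   2.9  176.4 ]
215 235 323 [-25.9 -45.3 176.4] [-25.9  50.1 176.4] [-25.9   2.4 176.4]
230 236 320 [-43.2 -45.  176.4] [-43.3  47.6 176.4] [-43.25   1.3  176.4 ]
rest 242 261 232 261 [-41.4 -32.1 119.4] [-35.9 -14.7 119.4]
rest 298 318 232 261 [-35.   18.8 119.4] [-41.5  37.1 119.4]
wall [330 331 332 333 334 335] [ 88.9  45.7 119.4]
cradle [ 77.4   0.9 133.4]
rest [-45.5   0.4 133.4]
```

play_rows --pt "-0.001 0.001 0.02" --pt "-0.002 0.001 0.045" --pt "-0.002 0.001 0.065" --pt "-0.002 0.001 0.08" --pt "-0.002 0.001 0.09" --pt "-0.002 0.001 0.1" --pt "-0.002 0.001 0.105" --pt "-0.002 0.001 0.105" --turn '[0,0,0,0,0,0,0,0]' --gripper '[0,0,0,0,0,0,0,0]'

```text
time: 7.38
tcp_pos: [0.5131, -0.2634, 0.0912]
ee_rot: [-3.141, 0.0, 0.671]
ft_force: [0.2, -0.7, -4.1]
opening: 0.153
grip_force: 78.5
```

```bash
python3 - <<'E'
from h import *
s=env.get_state();print(s['tcp_pos'],s['ft_force'])
w=viewer.grab_frame('wrist');t=viewer.grab_frame('top');s=viewer.grab_frame('scene')
a=w[0:300,130:430]
b=cv2.resize(s[215:345,70:220],None,fx=3,fy=3,interpolation=2)
o=np.zeros((400,750,3),np.uint8);o[:300,:300]=a;o[:390,300:]=b
cv2.imwrite('pics/c4.png',o[:,:,::-1])
E
```

```text
[ 0.51313214 -0.26342899  0.09118948] [ 0.18748677 -0.66101355 -4.14963444]
```

View pics/c4.png

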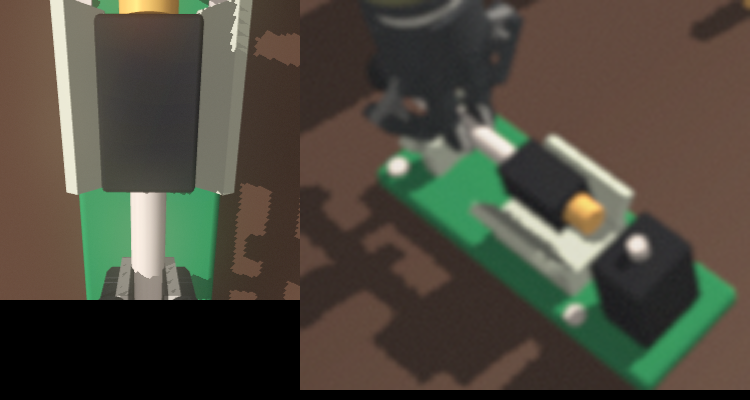

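The block hangs centred just above the trough, with wall tips at about x=68 and x=235 in the crop and block edges at 102 and 196. There may be 2–3 mm of lateral offset, so I'll quantify it.

```bash
python3 - <<'E'
from h import *
s=env.get_state();M=R.from_euler('xyz',s['ee_rot']).as_matrix()
tl=lambda p,z:(M.T@(onz('wrist',p,z)-s['tcp_pos'])*1e3).round(1)
z=s['tcp_pos'][2]+.001
print('wall outer',tl((130+67,193),.077),tl((130+235,193),.077),'inner',tl((130+78,191),.077),tl((130+220,191),.077))
print('wall far',tl((130+50,5),.077),tl((130+253,5),.077))
print('block top',tl((130+103,190),z+.018),tl((130+195,190),z+.018),tl((130+95,14),z+.018),tl((130+203,14),z+.018))
print('base',tl((130+82,220),.02),tl((130+217,220),.02))
E
```

```text
wall outer [ 43.1 -39.9  15. ] [43.  44.1 15.1] inner [ 44.1 -34.3  15. ] [44.1 36.5 15.1]
wall far [123.9 -40.1  15. ] [123.9  44.2  15.1]
block top [ 53.6 -16.7 -19. ] [ 53.6  18.5 -19. ] [112.1 -16.5 -19. ] [112.1  18.3 -18.9]
base [  7.4 -46.4  72. ] [ 7.3 49.9 72.1]
```

play_rows --pt "0.002 0.001 0.004" --pt "0.002 0.001 0.009" --pt "0.002 0.001 0.014" --pt "0.002 0.001 0.018" --pt "0.002 0.001 0.021" --pt "0.002 0.001 0.024" --pt "0.002 0.001 0.025" --pt "0.002 0.001 0.025" --turn '[0,0,0,0,0,0,0,0]' --gripper '[0,0,0,0,0,0,0,0]'

```text
time: 8.52
tcp_pos: [0.5153, -0.263, 0.0663]
ee_rot: [-3.142, 0.0, 0.671]
ft_force: [0.3, 0.9, -5.3]
opening: 0.155
grip_force: 78.5
```

play_rows --pt "0 0 0.001" --pt "0 0 0.002" --pt "0 0 0.002" --turn '[0,0,0]' --gripper '[0,0,0]'

```text
time: 8.9
tcp_pos: [0.5153, -0.2629, 0.0642]
ee_rot: [-3.141, 0.0, 0.671]
ft_force: [-0.3, 0.5, -4.4]
opening: 0.154
grip_force: 78.5
```

play_rows --pt "0 0 0.001" --pt "0 0 0.0015" --pt "0 0 0.002" --pt "0 0 0.002" --turn '[0,0,0,0]' --gripper '[0,0,0,0]'

```text
time: 9.4
tcp_pos: [0.5153, -0.263, 0.0623]
ee_rot: [-3.142, 0.0, 0.671]
ft_force: [0.6, 0.3, -4.9]
opening: 0.159
grip_force: 78.5
```

play_rows --pt "0 0 0.0005" --pt "0 0 0.001" --pt "0 0 0.001" --turn '[0,0,0]' --gripper '[0,0,0]'

```text
time: 9.78
tcp_pos: [0.5154, -0.2631, 0.0621]
ee_rot: [-3.142, 0.0, 0.671]
ft_force: [-3.6, 2.6, 3.1]
opening: 0.153
grip_force: 79.1
```

play_rows --pt "0 0 0.0005" --pt "0 0 0.001" --pt "0 0 0.001" --turn '[0,0,0]' --gripper '[0,0,0]'

```text
time: 10.15
tcp_pos: [0.5155, -0.2631, 0.0621]
ee_rot: [-3.141, 0.0, 0.671]
ft_force: [-7.5, 3.8, 9.4]
opening: 0.155
grip_force: 80.0
```

Contact comes at exactly the home height. I'll ease off the preload and open gently.

play_rows --pt "0 0 -0.001" --pt "0 0 -0.001" --pt "0 0 -0.001" --pt "0 0 -0.001" --pt "0 0 -0.001" --pt "0 0 -0.001" --pt "0 0 -0.001" --pt "0 0 -0.001" --turn '[0,0,0,0,0,0,0,0]' --gripper '[0,0.16,0.2,0.25,0.35,0.45,0.5,0.5]' --force 20

```text
time: 11.15
tcp_pos: [0.5153, -0.263, 0.0613]
ee_rot: [3.142, -0.0, 0.671]
ft_force: [0.5, -0.2, 0.6]
opening: 0.5
grip_force: 0.0
```

play_rows --pt "0 0 -0.01" --pt "0 0 -0.03" --pt "0 0 -0.06" --pt "0 0 -0.1" --pt "0 0 -0.14" --pt "0 0 -0.15" --pt "0 0 -0.15" --pt "0 0 -0.15" --turn '[0,0,0,0,0,0,0,0]' --gripper '[0.5,0.5,0.5,0.5,0.5,0.5,0.5,0.5]'

```text
time: 12.15
tcp_pos: [0.5145, -0.2624, 0.2094]
ee_rot: [-3.139, 0.001, 0.671]
ft_force: [-1.2, -0.2, -0.9]
opening: 0.5
grip_force: 0.0
```

```bash
python3 - <<'E'
from h import *
w=viewer.grab_frame('wrist');s=viewer.grab_frame('scene')
b=cv2.resize(s[215:345,70:220],None,fx=3,fy=3,interpolation=2)
o=np.zeros((420,750,3),np.uint8);o[:,:300]=w[:,130:430];o[:390,300:]=b
cv2.imwrite('pics/c5.png',o[:,:,::-1])
E
```

```text
(no output)
```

View pics/c5.png

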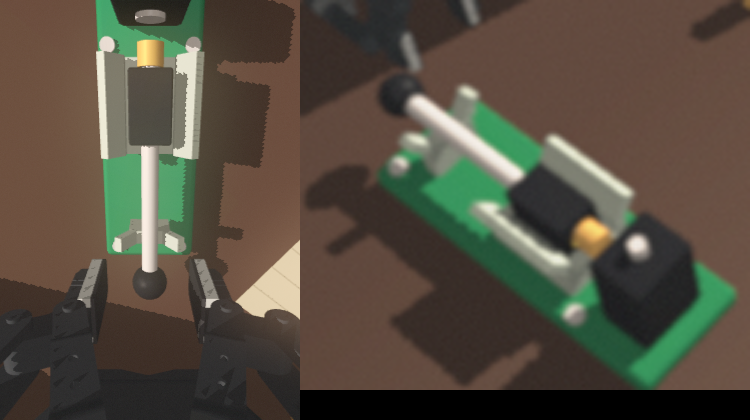

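The shaft is home: the block sits inside the trough (crop rows 66–146, between wall ends at 50–158). The rod lies in the rest and the ball hangs out past it at (150,283). The gripper is clear.

```bash
python3 -c "
from h import *
print(env.sign_off())"
```

```text
the job is handed in; nothing more can be done
None
```

The black shaft is home in the green trimmer, with its block down in the cradle, the rod in the rest and the ball hanging out past it; I let go, left the spare shaft alone, and handed the job in at about 12 s of the 35 s allowed.

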